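# Hang a glaze sample tile on its twin pegs

## Task

Take the green glaze sample tile out of the wooden rack and hang it by both of its holes on the empty pair of pegs on the sample rail, all-glazed face outwards (the bare white panel to the back), then push it along the pegs until it sits right back against the bracket plate, and leave it hanging there. It is porcelain, so do not knock it hard against the pegs or the plate, and do not disturb the samples already hanging, the bowl or the mug.

Things in the scene. Friction and masses are not known exactly. Their poses are not given: they have to be found in the camera images.
- tile: the tile to hang: porcelain slab 160 mm wide (y), 120 mm high (z), 10 mm thick (x), 0.3 to 0.6 kg, glazed celadon green; its back (+x side) has a bare white panel, its show face (-x) is all glaze. Origin: middle of the lower edge, mid thickness. It starts upright in the rack's middle slot, holes at the top, show face roughly towards the robot; 65 mm of it stands clear above the dowels
- tile_hole_l (a point): centre (mid thickness) of the tile's through hole on its +y side: round, 14 mm across, 55 mm from the tile's middle, 102 mm above the lower edge and 18 mm below the upper edge
- tile_hole_r (a point): centre (mid thickness) of the like hole on the tile's -y side; the two are 110 mm apart
- bracket: the bracket with the EMPTY pegs, fixed on the rail's bar: grey plate 140 mm wide (y), 40 mm high (z). Origin: on the plate's front face (towards the robot), midway between the roots of its two pegs; +x points away from the robot into the plate, the pegs reach along -x. A tile hanging on them rests the top of its holes on them, hole centres 3.5 mm below the pegs' axes
- peg_root_l (a point): where the left (+y) steel peg leaves the plate, 55 mm from the bracket's middle. The peg is 7 mm thick and 85 mm long along the bracket's -x, ending in a ball 11 mm across centred 85 mm from the plate. Through use both pegs are bent up or down alike, straight from the root: the balls lie up to 4 mm above or below root height. Not in the measured pose: see it or feel for it
- peg_root_r (a point): root of the right (-y) peg, like the left one. The pegs are stiff: they bear 30 N at the ball before they give. Sliding the hung tile along them takes 3 to 10 N
- rail: the sample rail, fixed: bar 700 mm long (y), 30 mm high, 12 mm thick, its middle 205 mm above the bench, on posts at y = +-330 mm. Origin: on the bench below the bar's middle. Three brackets sit at y = -200, 0, +200 mm, origins 10 mm before the bar's middle, 205 mm above the bench. Plates reach 225 mm above the bench, post caps 245 mm
- rack: wooden plate rack, fixed: board 105 mm (x) by 190 mm (y), 16 mm thick, with four rows of two 10 mm dowels (at y = +-55 mm, tops 71 mm above the bench) leaving three slots 14 mm wide along y. Origin: on the bench below the board's centre. The tile stands on the board, its lower edge 16 mm above the bench
- tile_a: cobalt-blue sample tile, same shape as the green one, hanging loose on another bracket; leave alone. Origin: middle of its lower edge
- tile_b: honey-brown sample tile, same shape, hanging loose on another bracket; leave alone. Origin: middle of its lower edge
- bowl: white porcelain bowl, rim 124 mm across, 75 mm high, loose on the bench; leave alone. Origin: centre of its foot
- mug: pale green mug, 80 mm across, 90 mm high, handle at its +y, loose on the bench; leave alone. Origin: centre of its foot
Not all that is in view belongs to the job. What is shaped like the tile but yellow is not meant.

How it is judged:
By the outcome, as a careful person would: the job done as asked, in the order asked, and still so for the second after the job is handed in, with the robot touching nothing.
It also fails if it takes over 67 s, if anything falls off the work surface, if the arm or the gripper's body presses on something with over 40 N, if the wrist force passes 120 N, or if a joint passes its speed limit or range.

## Robot

A 6-joint arm with a two-finger parallel gripper is mounted at the origin on the work surface. World frame = base frame: x ahead of the robot, y to its left, z up, the work surface at z = 0. Lengths are in m, angles in rad, forces in N, time in s.
With the tool pointing down it reaches from about 0.375 to 0.9 m from the base axis. Payload 3.1 kg.
Tool frame: the origin (TCP) lies midway between the tips of the shut fingers; the grasp point (between the pads) lies 19 mm behind it; z points along the fingers, y is the direction in which the jaws open and shut (so a half turn about z gives the same grasp; the last joint's range is limited). The gripper opens to 87 mm and grips with 3 to 60 N. Pads are 19 mm wide; open, the fingers measure 117 mm over their backs; the gripper's body (75 mm by 190 mm) begins 51 mm behind the grasp point.
Start: joints at [-1.312, 0.527, 1.433, -0, 1.181, -0.178], TCP at [0.265, -0.566, 0.201] pointing down, gripper open.
Joint ranges: [-3.08, 3.08], [-0.75, 2.2], [0.22, 2.44], [-1.43, 4.57], [0, 2.65], [-2.85, 2.85]. Speed limits (rad/s): [2.79, 2.79, 3.14, 3.14, 3.14, 3.14].

## Interface

Orientations are given as a unit quaternion [x, y, z, w].
In Python, from rig import robot gives the robot as it stands.
- The arm moves only by the tool move_arm, never from a script. Its argument "rows" is one flat list of numbers, 7 for each row, row after row: the shift along the world's x, y, z in mm, then the turn, a rotation vector about the world's x, y, z in rad, then the closure, from 0 (fully open) to 1 (shut). A call has 1 to 12 rows; each row shifts and turns the commanded pose from where the row before left it; what a row does not reach is not made up. A row lasts 1/10 s, in which the tool goes at most 50 mm and 8.59 degrees, less where a joint would pass 70% of its speed; a pose out of reach is approached as far as the arm can. A call with a gripper value outside its range is refused whole. The fingers move at their own pace and stop on an object; "grip_force" is the grip in N (left out, the last holds). Time passes only in rows, so rows that do not move let the fingers close. It gives the time, the measured TCP pose, the force and the opening at its end, in the units of the state.
- robot.get_obs(): the state, without advancing time (a new reading comes with each control period).
- robot.camera(name): name is "side" or "top" or "wrist"; returns a dict with "color" (384x512x3 uint8, red, green, blue), "z_map" (384x512 float32, m along the optical axis (not along the pixel's ray), 0 where there is no reading), "camera_matrix" (3x3 intrinsics, pixels), "R" (3x3) and "t" (3): a world point X has camera coordinates R X + t; the wrist camera has in their place "tool_from_camera" (4x4, takes a point from camera to tool coordinates, whose origin is the TCP and whose axes are the flange's). Camera axes: x right, y down, z forward; pixel columns grow to the right and rows downward; lengths in m; the calibration is good to about 2 mm. A picture is of the moment at which its call begins: read the wrist's pose just before it.
- robot.hand_in(): hands the job in, once; it reports no verdict.
Trained networks look in the newest picture that a camera, given by its name, has taken for a name from the list of things; names that differ only in an ending like _2 or _b are one class to them, and where a whole thing is asked for, a point or a joint stands for the part that bears it (a point fixed in the world has none). Each returns a list of dicts, best first, with "conf" (0 to 1); they miss things now and then, are a little off and sometimes report something else, mostly with a low value. They report only what shows in the picture. A call takes as long as a camera call. They do not tell look-alikes from the thing itself.
- robot.search_frame(camera, thing): "at" ([column, row] in pixels, amid what is visible of it).
- robot.spot_point(camera, thing): "at" ([column, row] in pixels: a listed point, or the origin of a listed thing).
The state is a dict: "time": time; "q": joint angles; "joint_velocities": joint speeds; "joint_torque": joint torques, N m; "position": TCP position; "tool_rot": TCP orientation; "ft_force": force on the tool from outside, world axes, zero at the start; "moment": the same for the moment, N m; "grip_width": finger opening in m.
Only numpy, scipy, OpenCV 4.12 (cv2) and the standard library are available. Lean on these libraries where they do the work, as an engineer would, in place of code of your own. Each camera call takes 0.05 s, during which the arm holds its last target.

## Working session

There is one attempt and no reset: what is moved stays moved. The work goes in short steps, Python scripts to look and compute and a tool call to move; the robot and the scene stay as the last step left them, time stands still between calls to the robot, and variables do not carry over. Pictures are saved under pics/ and viewed, and the job is handed in when it is done.

Besides the shell and the picture viewer there is one more tool, called after "Call:" as a command line: name --argument value ..., lists and objects as JSON in quotes. move_arm: Moves the arm, as the interface text tells. Its arguments: {"type":"object","properties":{"rows":{"type":"array","items":{"type":"number"}},"grip_force":{"type":"number"}},"required":["rows"]}

```bash
ls; mkdir -p pics
python3 - <<'E'
from rig import robot
import cv2,numpy as np
o=robot.get_obs()
for k,v in o.items(): print(k,np.round(v,4))
for c in ["side","top","wrist"]:
    d=robot.camera(c); cv2.imwrite(f"pics/{c}0.png",d["color"][:,:,::-1])
    np.savez(f"{c}0.npz",**d)
    print(c,d["camera_matrix"].round(1).tolist(), {k:np.round(d[k],3).tolist() for k in d if k in("R","t","tool_from_camera")})
    for th in ["tile","tile_hole_l","tile_hole_r","bracket","peg_root_l","peg_root_r","rail","rack","tile_a","bowl","mug"]:
        print(c,th,[(np.round(r["at"],1).tolist(),round(r["conf"],2)) for r in robot.spot_point(c,th)][:4])
E
```

```text
pics
time 0.0
q [-1.3115  0.5285  1.4339 -0.      1.1814 -0.1785]
joint_velocities [-0.0001 -0.0013 -0.0003 -0.0007  0.0003  0.0003]
joint_torque [-1.00000e-04 -4.40042e+01 -1.76597e+01  6.34000e-02  5.83000e-02
 -2.00000e-04]
position [ 0.2648 -0.5653  0.2003]
tool_rot [ 9.761e-01  2.172e-01 -1.000e-04 -1.100e-03]
ft_force [-0.3245  0.3991 -0.4759]
moment [0.0094 0.0313 0.0072]
grip_width 0.0868
side [[401.4, 0.0, 262.0], [0.0, 401.4, 191.4], [0.0, 0.0, 1.0]] {'R': [[-0.899, -0.438, -0.002], [-0.239, 0.494, -0.836], [0.367, -0.751, -0.548]], 't': [0.51, 0.174, 0.993]}
side tile [([175.2, 207.7], 0.94), ([280.8, 140.8], 0.9), ([334.8, 308.6], 0.86), ([276.6, 251.2], 0.79)]
side tile_hole_l [([259.8, 229.9], 0.96), ([289.4, 210.7], 0.84), ([342.5, 296.5], 0.82), ([150.5, 184.4], 0.79)]
side tile_hole_r [([259.8, 229.9], 0.96), ([289.4, 210.7], 0.84), ([342.5, 296.5], 0.82), ([150.5, 184.4], 0.79)]
side bracket [([242.2, 133.2], 0.72)]
side peg_root_l [([251.1, 127.5], 0.88), ([230.9, 139.9], 0.75)]
side peg_root_r [([251.1, 127.5], 0.88), ([230.9, 139.9], 0.75)]
side rail []
side rack
[... 706 characters left out ...]
40.3], 0.59)]
top peg_root_l [([282.3, 134.8], 0.94)]
top peg_root_r [([282.3, 134.8], 0.94)]
top rail []
top rack [([220.3, 220.3], 0.91)]
top tile_a [([219.7, 146.2], 0.76), ([237.4, 110.7], 0.75), ([219.3, 221.5], 0.72), ([365.1, 156.8], 0.71)]
top bowl [([344.6, 223.4], 0.72)]
top mug [([143.0, 243.6], 0.64)]
wrist [[278.3, 0.0, 255.6], [0.0, 278.3, 189.6], [0.0, 0.0, 1.0]] {'tool_from_camera': [[-0.0, -0.958, -0.286, 0.079], [1.0, 0.0, -0.001, -0.001], [0.001, -0.286, 0.958, -0.183], [0.0, 0.0, 0.0, 1.0]]}
wrist tile []
wrist tile_hole_l []
wrist tile_hole_r []
wrist bracket []
wrist peg_root_l []
wrist peg_root_r []
wrist rail []
wrist rack []
wrist tile_a []
wrist bowl []
wrist mug []
```

View pics/side0.png

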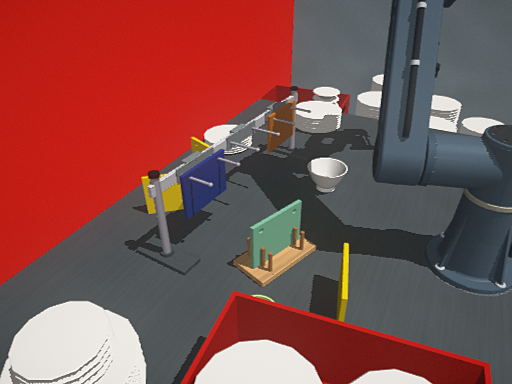

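View pics/top0.png

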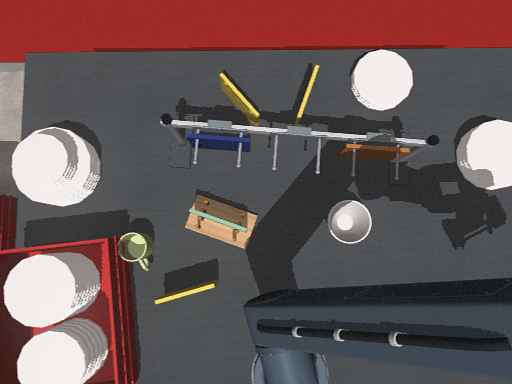

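View pics/wrist0.png

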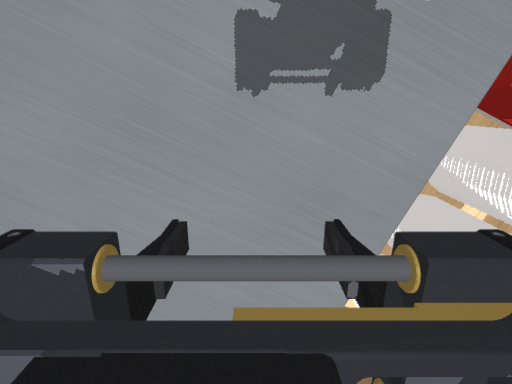

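```bash
cat > h.py <<'E'
import numpy as np,cv2
from scipy.spatial.transform import Rotation as Ro
def world(d,pose=None):
    z=d["z_map"];K=d["camera_matrix"];v,u=np.mgrid[:z.shape[0],:z.shape[1]]
    P=np.stack([(u-K[0,2])/K[0,0]*z,(v-K[1,2])/K[1,1]*z,z],-1)
    if pose is None: W=(P-d["t"])@d["R"]
    else:
        T=d["tool_from_camera"];W=P@T[:3,:3].T+T[:3,3]
        W=W@Ro.from_quat(pose[1]).as_matrix().T+pose[0]
    W[z==0]=np.nan
    return W
def proj(d,X):
    c=np.asarray(X)@d["R"].T+d["t"];c=c@d["camera_matrix"].T;return c[...,:2]/c[...,2:]
def line2(p):
    vx,vy,x0,y0=cv2.fitLine(p.astype(np.float32),cv2.DIST_HUBER,0,.001,.001).ravel()
    return np.array([x0,y0]),np.array([vx,vy])
E
python3 - <<'E'
from h import *
for c in ["top","side"]:
    d=dict(np.load(c+"0.npz"));W=world(d);im=d["color"]
    hsv=cv2.cvtColor(im,cv2.COLOR_RGB2HSV)
    g=(abs(hsv[...,0].astype(int)-75)<15)&(hsv[...,1]>60)&(W[...,2]>.03)&(W[...,2]<.16)&(W[...,0]>.25)
    n,l,st,ce=cv2.connectedComponentsWithStats(g.astype(np.uint8))
    for i in range(1,n):
        if st[i,4]>60:
            p=W[l==i]; print(c,st[i],np.nanpercentile(p,[2,50,98],axis=0).round(3).tolist(), np.median(im[l==i],0))
            if c=="top": 
                q=p[p[:,2]>np.nanmax(p[:,2])-.012][:,:2]; o,v=line2(q);t=(q-o)@v
                print("top edge",o+v*t.min(),o+v*t.max(),np.degrees(np.arctan2(v[1],v[0])),len(q))
    for px in ([(298,131),(282,134),(318,135),(275,168),(319,172),(166,121),(433,141),(219,126),(379,138)] if c=="top" else [(242,133),(240,162),(278,133),(251,127),(231,140)]):
        u,v=px;print(c,px,np.nanmedian(W[v-1:v+2,u-1:u+2].reshape(-1,3),0).round(4))
d=dict(np.load("top0.npz"));cv2.imwrite("pics/topz.png",cv2.resize(d["color"][90:260,140:460,::-1],None,fx=2.5,fy=2.5,interpolation=cv2.INTER_CUBIC))
d=dict(np.load("side0.npz"));cv2.imwrite("pics/sidez.png",cv2.resize(d["color"][80:290,140:340,::-1],None,fx=2.8,fy=2.8,interpolation=cv2.INTER_CUBIC))
E
```

```text
top (298, 131) [ 0.6516 -0.0156  0.2235]
top (282, 134) [0.6458 0.0242 0.2188]
top (318, 135) [ 0.6401 -0.0658  0.2226]
top (275, 168) [0.561  0.0432 0.209 ]
top (319, 172) [ 0.5517 -0.0676  0.2066]
top (166, 121) [0.6746 0.3106 0.2446]
top (433, 141) [ 0.617  -0.3442  0.2447]
top (219, 126) [0.6662 0.1819 0.2261]
top (379, 138) [ 0.6311 -0.2186  0.2227]
side [ 251  200   51   65 1721] [[0.404, 0.122, 0.034], [0.434, 0.203, 0.096], [0.464, 0.268, 0.138]] [104. 148. 121.]
side (242, 133) [ 0.6385 -0.0192  0.2103]
side (240, 162) [ 0.7508 -0.2015  0.0009]
side (278, 133) [ 0.5517 -0.0646  0.2084]
side (251, 127) [ 0.6339 -0.0639  0.212 ]
side (231, 140) [0.6433 0.035  0.2117]
```

View pics/topz.png

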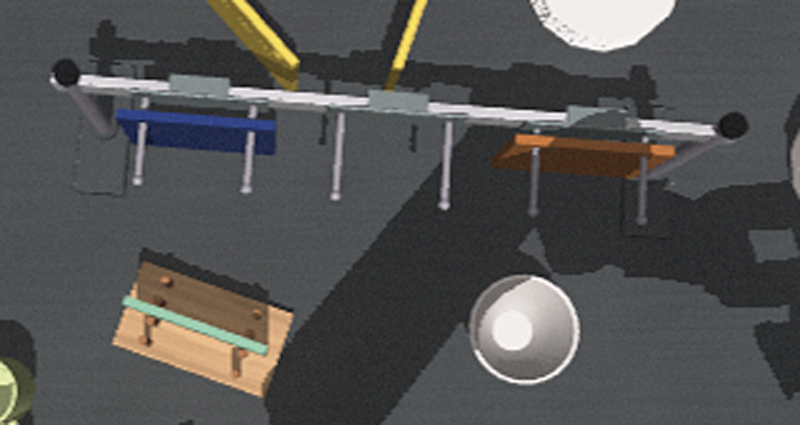

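View pics/sidez.png

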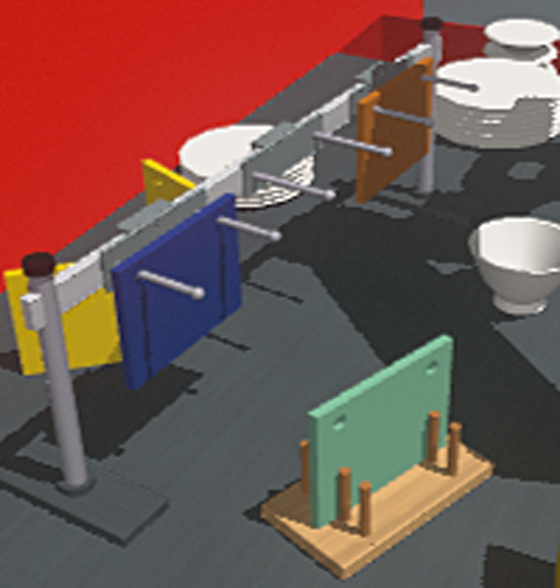

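Call:
move_arm --rows '[0,0,45,0,0,0.1,0,0,0,45,0,0,0.15,0,20,42,2,0,0,0.15,0,20,42,2,0,0,0.15,0,20,42,2,0,0,0.15,0,20,42,2,0,0,0.15,0,20,42,2,0,0,0.15,0,20,42,2,0,0,0.15,0,20,42,2,0,0,0.15,0,20,42,2,0,0,0.15,0,20,42,2,0,0,0.15,0,20,42,2,0,0,0.15,0]'

```text
time: 3.0
position: [0.4655, -0.1442, 0.3116]
tool_rot: [0.456, 0.89, -0.0, 0.0]
ft_force: [1.2, -0.2, -0.4]
grip_width: 0.0872
```

Run:
```python
from h import *
for c in ["top"]:
    d=dict(np.load(c+"0.npz"));W=world(d);im=d["color"]
    hsv=cv2.cvtColor(im,cv2.COLOR_RGB2HSV)
    g=(abs(hsv[...,0].astype(int)-75)<20)&(hsv[...,1]>40)&(W[...,2]>.03)&(W[...,2]<.17)&(W[...,0]>.25)
    n,l,st,ce=cv2.connectedComponentsWithStats(g.astype(np.uint8))
    for i in range(1,n):
        if st[i,4]>30:
            p=W[l==i]; print(c,st[i],np.nanpercentile(p,[2,50,98],axis=0).round(3).tolist(), np.median(im[l==i],0))
            q=p[p[:,2]>.12][:,:2]
            if len(q)>10:
                o,v=line2(q);t=(q-o)@v
                print("top edge",o+v*t.min(),o+v*t.max(),np.degrees(np.arctan2(v[1],v[0])),len(q))
```

```text
top [190 209  57  23 227] [[0.409, 0.123, 0.062], [0.436, 0.193, 0.136], [0.464, 0.264, 0.14]] [158. 206. 178.]
top edge [0.409525   0.11933612] [0.46436662 0.26757673] 69.698044 207
```

Call:
move_arm --rows '[11,22,-2,0,0,0.143,0,11,22,-2,0,0,0.143,0,11,22,-2,0,0,0.143,0,11,22,-2,0,0,0.143,0,10,22,-2,0,0,0.143,0,10,22,-2,0,0,0.143,0,0,0,0,0,-0.13,0,0,0,0,0,0,-0.13,0,0,0,0,0,0,-0.13,0,0,0,0,0,0,-0.13,0,0,0,0,0,0,0,0,0]'

```text
time: 4.1
position: [0.5222, -0.0119, 0.2953]
tool_rot: [0.047, 0.966, 0.014, 0.252]
ft_force: [-0.4, 0.3, -0.7]
grip_width: 0.0869
```

```bash
cat > w.py <<'E'
import sys
from rig import robot
from h import *
n=sys.argv[1]
o=robot.get_obs();d=robot.camera("wrist")
np.savez(n+".npz",pos=o["position"],rot=o["tool_rot"],**d)
cv2.imwrite(f"pics/{n}.png",cv2.resize(d["color"][:,:,::-1],(768,576),interpolation=cv2.INTER_CUBIC))
print(o["time"],np.round(o["position"],4),np.round(o["tool_rot"],4),np.round(o["ft_force"],2))
for th in sys.argv[2:]:
    print(th,[(np.round(r["at"],1).tolist(),round(r["conf"],2)) for r in robot.spot_point("wrist",th)][:4])
E
python3 w.py w1 peg_root_l bracket
```

```text
4.1 [ 0.5222 -0.0119  0.2953] [0.0472 0.9665 0.0139 0.252 ] [-0.36  0.32 -0.73]
peg_root_l [([299.8, 216.9], 0.67)]
bracket [([253.7, 221.2], 0.59)]
```

View pics/w1.png

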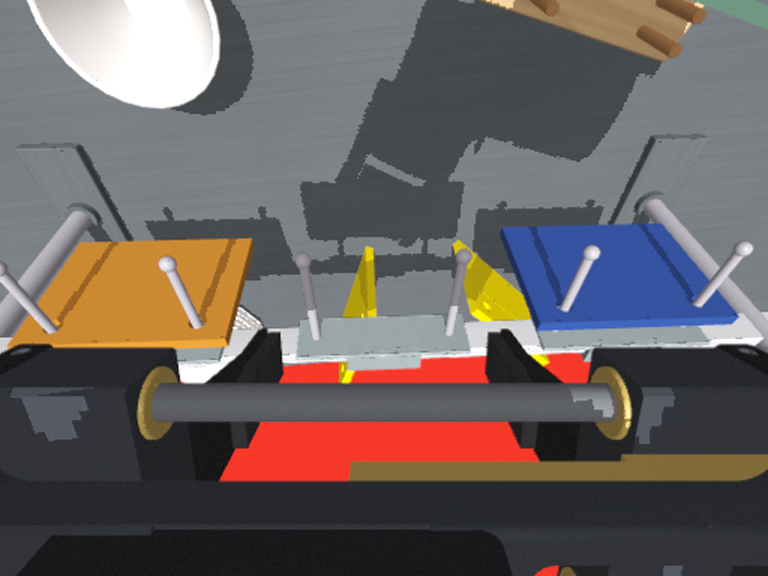

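Run:
```python
from h import *
d=dict(np.load("w1.npz"));im=d["color"]
c=cv2.resize(im[160:240,185:325,::-1],None,fx=5.6,fy=5.6,interpolation=cv2.INTER_NEAREST)
cv2.imwrite("pics/w1z.png",c)
W=world(d,(d["pos"],d["rot"]))
for (u,v) in [(201,173),(309,171),(206,205),(303,205),(210,224),(301,221),(255,222),(255,214),(222,222),(290,222)]:
    p=W[v-2:v+3,u-2:u+3].reshape(-1,3);z=d["z_map"][v-2:v+3,u-2:u+3]
    print(u,v,np.nanmedian(p,0).round(4),z.min().round(4),z.max().round(4))
```

```text
201 173 [ 0.5472 -0.0637  0.2084] 0.2771 0.2791
309 171 [0.558  0.0448 0.2089] 0.2817 0.2842
206 205 [ 0.5963 -0.0689  0.2076] 0.3104 0.6307
303 205 [0.6129 0.0408 0.208 ] 0.3183 0.6474
210 224 [ 0.6318 -0.0717  0.2076] 0.3351 0.3426
301 221 [0.6457 0.0397 0.2076] 0.3404 0.3526
255 222 [ 0.6409 -0.0173  0.2034] 0.3434 0.3496
255 214 [ 0.6406 -0.0166  0.1914] 0.3527 0.3588
222 222 [ 0.6369 -0.0581  0.2019] 0.344 0.3494
290 222 [0.6446 0.0261 0.2059] 0.3441 0.3501
```

View pics/w1z.png

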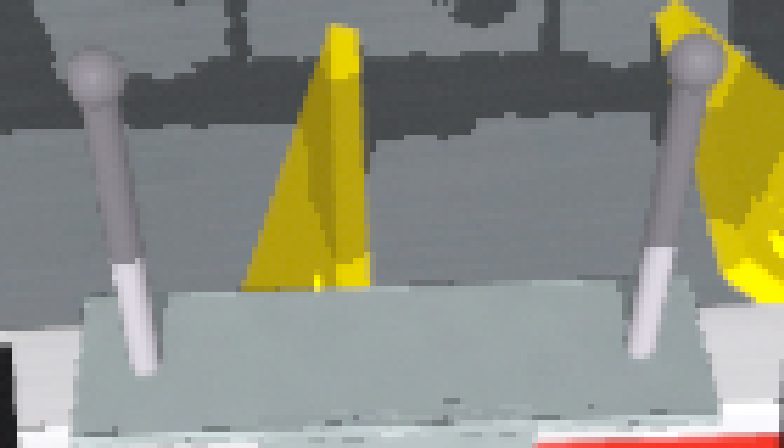

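```bash
cat > pegs.py <<'E'
import sys
from h import *
from scipy.optimize import least_squares
# fit: cylinder r3.5 + ball r5.5 to points for each peg ; plate plane
d=dict(np.load(sys.argv[1]));W=world(d,(d["pos"],d["rot"]));P=W.reshape(-1,3);P=P[~np.isnan(P[:,0])]
ax=np.array([.9962,-.0872,0]);ay=np.array([.0872,.9962,0])
c0=np.array([.636,-.016,.205])
L=np.stack([(P-c0)@ax,(P-c0)@ay,P[:,2]-.205],1)
pl=L[(abs(L[:,0])<.012)&(abs(L[:,1])<.04)&(L[:,2]>-.015)&(L[:,2]<.015)]
A=np.c_[pl[:,1:],np.ones(len(pl))];s=None
w=np.ones(len(pl))
for _ in range(5):
    s=np.linalg.lstsq(A*w[:,None],pl[:,0]*w,rcond=None)[0];r=pl[:,0]-A@s;w=1/(1+(r/.001)**2)
print("plate x=%.4f + %.4f*y + %.4f*z  rms %.4f n=%d"%(s[2],s[0],s[1],np.median(abs(r)),len(pl)))
top=L[(abs(L[:,1])<.07)&(L[:,0]>-.01)&(L[:,0]<.02)&(L[:,2]>.012)]
print("plate/bar top pct",np.percentile(top[:,2],[50,90,98]).round(4) if len(top) else None)
for sg in (1,-1):
    q=L[(L[:,0]>-.1)&(L[:,0]<-.012)&(abs(L[:,1]-sg*.055)<.016)&(abs(L[:,2])<.014)]
    def f(p): # ball centre b (3), dir slopes
        b=p[:3];v=np.array([1,p[3],p[4]]);v/=np.linalg.norm(v)
        t=(q-b)@v
        dc=np.linalg.norm(q-b-np.outer(t,v),axis=1)-.0035
        db=np.linalg.norm(q-b,axis=1)-.0055
        return np.where(abs(db)<abs(dc),db,dc)
    best=least_squares(f,[-.085,sg*.055,0,0,0],loss="soft_l1",f_scale=.0007)
    b=best.x; print("peg",sg,"ball",b[:3].round(4),"slopes y,z",b[3:].round(4),"root(at +85)",(b[:3]+.085*np.array([1,b[3],b[4]])).round(4),"mad",np.median(abs(f(b))).round(5),len(q))
    print("   world ball",(c0+ax*b[0]+ay*b[1]+[0,0,b[2]]).round(4))
E
python3 pegs.py w1.npz
```

```text
plate x=0.0047 + 0.0070*y + -0.0008*z  rms 0.0004 n=1233
plate/bar top pct [0.0179 0.0196 0.0201]
peg 1 ball [-0.0799  0.0545  0.0003] slopes y,z [-0.0056 -0.0101] root(at +85) [ 0.0051  0.054  -0.0005] mad 0.00025 337
   world ball [0.5611 0.0452 0.2053]
peg -1 ball [-0.0808 -0.0555  0.0001] slopes y,z [-0.0057 -0.0074] root(at +85) [ 0.0042 -0.056  -0.0005] mad 0.00023 342
   world ball [ 0.5507 -0.0642  0.2051]
```

Call:
move_arm --rows '[0,0,2,0,0.13,0,0,0,0,2,0,0.13,0,0,0,0,2,0,0.13,0,0,0,0,0,0,0.13,0,0,1,-8,0,0,0,-0.1435,0,1,-8,0,0,0,-0.1435,0,1,-8,0,0,0,-0.1435,0,1,-8,0,0,0,-0.1435,0,1,-8,0,0,0,-0.1435,0,1,-8,0,0,0,-0.1435,0,1,-8,0,0,0,-0.1435,0,1,-2,0,0,0,-0.1435,0]'

```text
time: 5.45
position: [0.5401, -0.0739, 0.3065]
tool_rot: [0.586, 0.811, -0.001, 0.002]
ft_force: [-1.0, 0.4, -0.1]
grip_width: 0.0868
```

Call:
move_arm --rows '[0,0,0,0,0,-0.1435,0,0,0,0,0,0,-0.1435,0,0,0,0,0,0,-0.1435,0,0,0,0,0,0,0,0,0,0,0,0,0,0,0]'

```text
time: 5.95
position: [0.5388, -0.0726, 0.3059]
tool_rot: [0.742, 0.671, 0.0, 0.001]
ft_force: [-0.0, 0.8, 0.3]
grip_width: 0.0868
```

```bash
python3 w.py w2; python3 pegs.py w2.npz; python3 -c "
from h import *
d=np.load('w2.npz');print(Ro.from_quat(d['rot']).as_matrix().round(4), np.degrees(2*np.arctan2(d['rot'][1],d['rot'][0])))"
```

```text
5.95 [ 0.5388 -0.0726  0.3059] [0.7418 0.6706 0.     0.0009] [-0.03  0.78  0.33]
plate x=0.0046 + 0.0072*y + -0.0000*z  rms 0.0002 n=874
plate/bar top pct [0.0186 0.0203 0.1972]
peg 1 ball [-0.0798  0.0549  0.0003] slopes y,z [-0.0092 -0.0084] root(at +85) [ 0.0052  0.0541 -0.0004] mad 0.00033 690
   world ball [0.5613 0.0456 0.2053]
peg -1 ball [-0.0806 -0.0554  0.0005] slopes y,z [-0.0027 -0.0134] root(at +85) [ 0.0044 -0.0556 -0.0007] mad 0.00035 472
   world ball [ 0.5509 -0.0642  0.2055]
[[ 0.1005  0.9949  0.0012]
 [ 0.9949 -0.1005 -0.0013]
 [-0.0011  0.0013 -1.    ]] 84.2324607693012
```

View pics/w2.png

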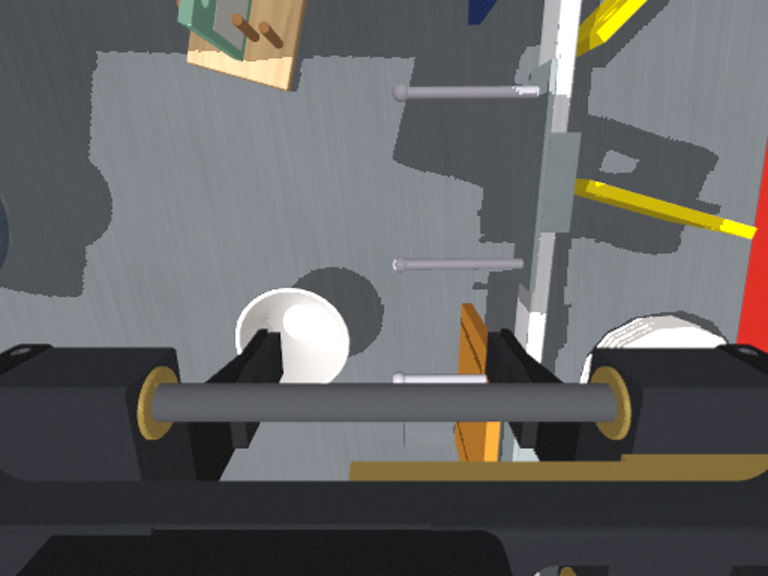

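Call:
move_arm --rows '[-21,33,-9,0,0,-0.085,0,-21,33,-9,0,0,-0.085,0,-21,33,-9,0,0,-0.085,0,-21,33,-9,0,0,0,0,-21,34,-10,0,0,0,0,-21,34,-10,0,0,0,0,0,0,0,0,0,0,0,0,0,0,0,0,0,0]'

```text
time: 6.8
position: [0.4115, 0.1285, 0.2496]
tool_rot: [0.821, 0.571, 0.0, 0.001]
ft_force: [0.3, -0.6, 1.1]
grip_width: 0.0874
```

```bash
python3 w.py w3
cat > tile.py <<'E'
import sys
from h import *
d=dict(np.load(sys.argv[1]));W=world(d,(d["pos"],d["rot"]));im=d["color"]
hsv=cv2.cvtColor(im,cv2.COLOR_RGB2HSV)
g=(abs(hsv[...,0].astype(int)-75)<20)&(hsv[...,1]>35)&(W[...,2]>.128)&(W[...,2]<.145)
n,l,st,ce=cv2.connectedComponentsWithStats(g.astype(np.uint8));i=1+np.argmax(st[1:,4])
print(st[i]);q=W[l==i];zt=np.median(q[:,2][q[:,2]>.133]);print("z top",zt)
q=q[q[:,2]>zt-.002];r=cv2.minAreaRect(q[:,:2].astype(np.float32)*1000)
print("rect c,size,ang",r)
o,v=line2(q[:,:2]);v=v*np.sign(v[1]);nrm=np.array([v[1],-v[0]])
t=(q[:,:2]-o)@v;s=(q[:,:2]-o)@nrm
print("len",np.ptp(t),"thick",np.percentile(s,[1,99]),"center",o+v*(t.min()+t.max())/2+nrm*np.percentile(s,[1,99]).mean(),"dir deg",np.degrees(np.arctan2(v[1],v[0])))
print("tool x deg",np.degrees(2*np.arctan2(d['rot'][1],d['rot'][0])))
E
python3 tile.py w3.npz
```

```text
6.8 [0.4115 0.1285 0.2496] [8.208e-01 5.712e-01 3.000e-04 6.000e-04] [ 0.34 -0.59  1.07]
[ 252   30   11  161 1292]
z top 0.13573693053493646
rect c,size,ang ((436.85296630859375, 193.24737548828125), (159.35736083984375, 9.622076988220215), 69.86485290527344)
len 0.1593880409451492 thick [-0.00467057  0.00418158] center [0.43671381 0.193297  ] dir deg 70.09491
tool x deg 69.66713029832104
```

View pics/w3.png

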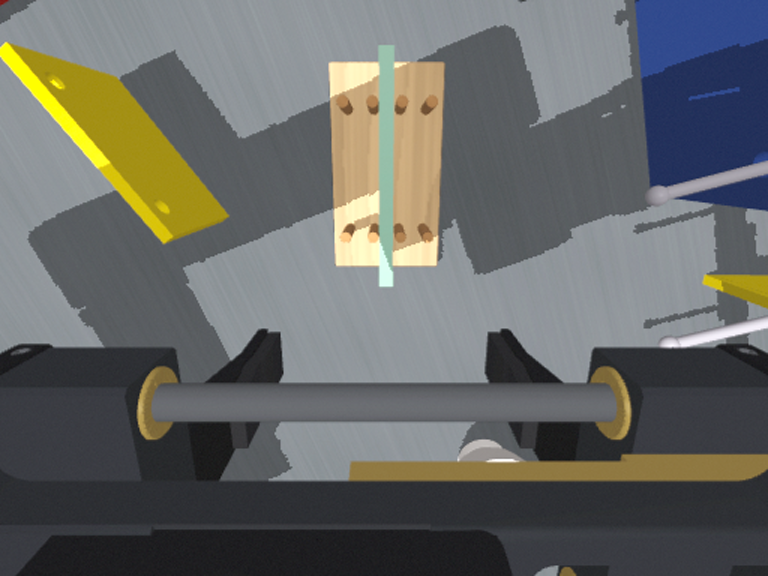

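Call:
move_arm --rows '[13,32,0,0,0,0.005,0,12,33,0,0,0,0,0,0,0,-35,0,0,0,0,0,0,-35,0,0,0,0,0,0,-20,0,0,0,0,0,0,0,0,0,0,0]'

```text
time: 7.45
position: [0.4357, 0.1916, 0.157]
tool_rot: [0.821, 0.571, -0.002, -0.001]
ft_force: [-0.9, 0.5, -0.2]
grip_width: 0.0868
```

```bash
python3 w.py w4; python3 tile.py w4.npz
```

```text
7.45 [0.4357 0.1916 0.157 ] [ 0.8208  0.5712 -0.0024 -0.0009] [-0.88  0.53 -0.17]
[ 251  104   13  151 1860]
z top 0.13569838447001975
rect c,size,ang ((443.7181701660156, 211.56338500976562), (118.87274169921875, 9.26073932647705), 69.38512420654297)
len 0.11884928522721593 thick [-0.00470119  0.00458663] center [0.44356786 0.21161652] dir deg 69.74985
tool x deg 69.66463059718373
```

View pics/w4.png

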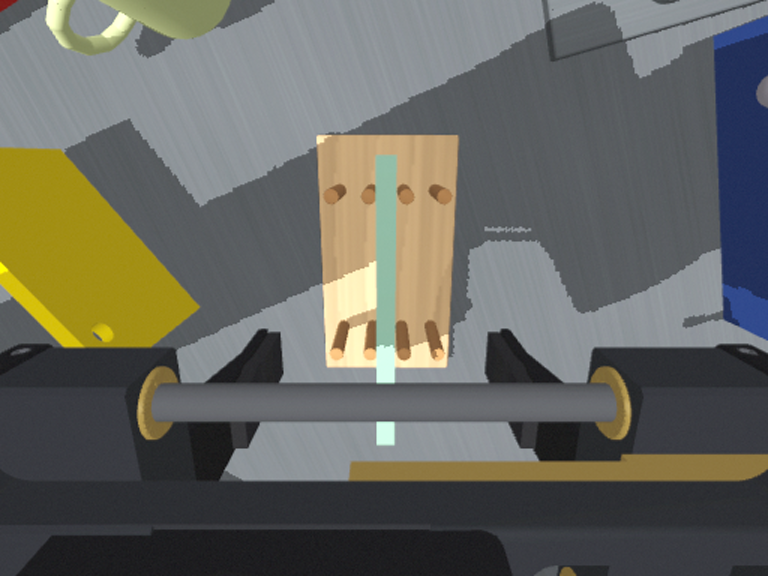

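Call:
move_arm --rows '[1,1,-25,0,0,0.002,0,0,0,-20,0,0,0,0,0,0,-12,0,0,0,0,0,0,-5,0,0,0,0,0,0,0,0,0,0,0.5,0,0,0,0,0,0,0.7,0,0,0,0,0,0,0.85,0,0,0,0,0,0,1,0,0,0,0,0,0,1,0,0,0,0,0,0,1,0,0,0,0,0,0,1]' --grip_force 35

```text
time: 8.6
position: [0.437, 0.194, 0.0973]
tool_rot: [0.82, 0.573, 0.0, 0.0]
ft_force: [-0.0, -0.1, -0.3]
grip_width: 0.0389
```

```bash
python3 w.py w5; python3 tile.py w5.npz; python3 -c "
from rig import robot
import numpy as np
for i in range(3):
    robot.camera('wrist');o=robot.get_obs();print(o['position'].round(4) if hasattr(o['position'],'round') else o['position'],np.round(o['ft_force'],2),o['grip_width'])"
```

```text
8.6 [0.437  0.194  0.0973] [8.198e-01 5.726e-01 1.000e-04 0.000e+00] [-0.02 -0.06 -0.27]
[ 248  108   19  147 2623]
z top 0.1357276002208711
rect c,size,ang ((450.14520263671875, 229.0991973876953), (82.29862976074219, 9.691306114196777), 69.44107055664062)
len 0.08229709291912751 thick [-0.00473308  0.00471529] center [0.45003873 0.22912236] dir deg 69.655205
tool x deg 69.8671657038392
[0.437  0.194  0.0972] [-0.2  -0.23 -0.78] 0.030813779831147435
[0.437  0.194  0.0972] [-0.41  0.37 -0.37] 0.027135923258904356
[0.437  0.194  0.0972] [ 0.7   0.73 -0.46] 0.022802615394724866
```

Call:
move_arm --rows '[0,0,0,0,0,0,1,0,0,0,0,0,0,1,0,0,0,0,0,0,1,0,0,0,0,0,0,1,0,0,0,0,0,0,1]'

```text
time: 9.3
position: [0.4371, 0.194, 0.0972]
tool_rot: [0.82, 0.573, 0.0, 0.0]
ft_force: [0.1, -0.0, -0.8]
grip_width: 0.0096
```

```bash
python3 w.py w6; python3 tile.py w6.npz
```

```text
9.3 [0.4371 0.194  0.0972] [8.199e-01 5.725e-01 1.000e-04 0.000e+00] [ 0.12 -0.02 -0.85]
[ 247  108   19  147 2669]
z top 0.13573940275839635
rect c,size,ang ((449.9408874511719, 228.98060607910156), (82.61841583251953, 10.274641036987305), 69.4638442993164)
len 0.08258953489757045 thick [-0.00490999  0.0047583 ] center [0.44958595 0.22911029] dir deg 69.71809
tool x deg 69.85076097196352
```

Call:
move_arm --rows '[0,0,8,0,0,0,1,0,0,20,0,0,0,1,0,0,30,0,0,0,1,0,0,30,0,0,0,1,0,-20,0,0,0,0,1,5,-30,0,0,0,0.064,1,15,-30,0,0,0,0.064,1,15,-30,0,0,0,0.064,1,15,-30,0,0,0,0.065,1,15,-30,0,0,0,0,1,10,-20,0,0,0,0,1,5,-10,0,0,0,0,1]'

```text
time: 10.55
position: [0.5172, -0.0077, 0.185]
tool_rot: [0.74, 0.672, -0.0, -0.0]
ft_force: [0.4, -1.0, -4.0]
grip_width: 0.0097
```

Call:
move_arm --rows '[0,0,0,0,0,0,1,0,0,0,0,0,0,1,0,0,0,0,0,0,1]'

```text
time: 10.85
position: [0.5156, -0.0046, 0.185]
tool_rot: [0.739, 0.673, -0.0, -0.001]
ft_force: [0.3, -0.2, -4.9]
grip_width: 0.0099
```

```bash
python3 w.py w7
python3 - <<'E'
from rig import robot
from h import *
for c in ["side","top"]:
    d=robot.camera(c);np.savez(c+"7.npz",**d)
d=dict(np.load("side7.npz"));cv2.imwrite("pics/side7z.png",cv2.resize(d["color"][70:260,140:400,::-1],None,fx=3,fy=3,interpolation=cv2.INTER_CUBIC))
o=robot.get_obs();print(o["position"],o["ft_force"],o["moment"],o["grip_width"])
E
```

```text
10.85 [ 0.5156 -0.0046  0.185 ] [ 7.393e-01  6.734e-01 -4.000e-04 -1.100e-03] [ 0.27 -0.2  -4.86]
[ 0.51636614 -0.00494458  0.18526095] [ 0.67021003 -0.20131717 -5.63181881] [ 0.00315136 -0.10405258 -0.03768092] 0.009941941676276836
```

View pics/w7.png

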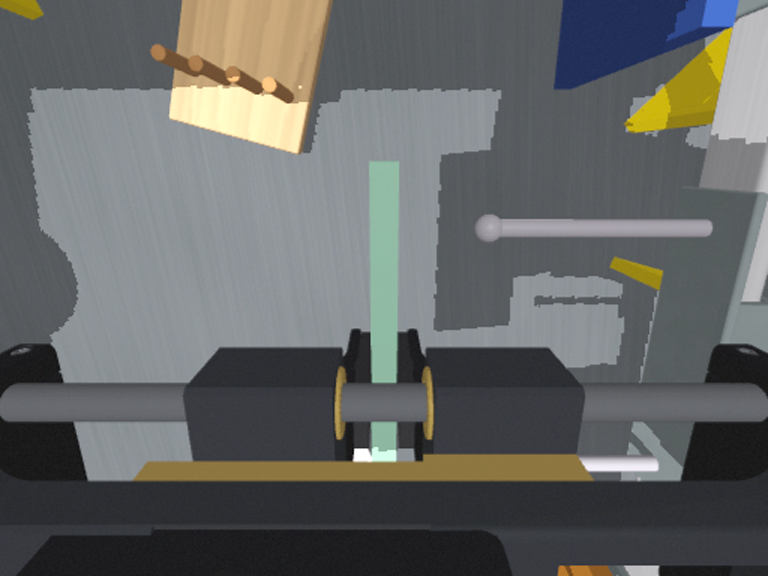

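View pics/side7z.png

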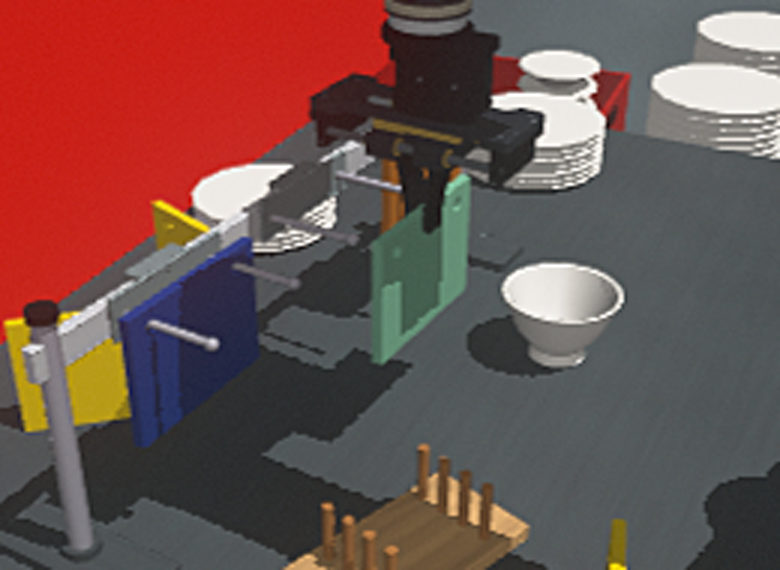

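```bash
cat > rel.py <<'E'
import sys
from h import *
from scipy.optimize import least_squares
d=dict(np.load(sys.argv[1]));W=world(d,(d["pos"],d["rot"]));im=d["color"]
hsv=cv2.cvtColor(im,cv2.COLOR_RGB2HSV)
a=np.radians(-5.4);ax=np.array([np.cos(a),np.sin(a),0]);ay=np.array([-np.sin(a),np.cos(a),0])
c0=np.array([.6406,-.0174,.2045]) # bracket origin est (wrist cam frame)
L=np.stack([(W-c0)@ax,(W-c0)@ay,W[...,2]-c0[2]],-1)
g=(abs(hsv[...,0].astype(int)-75)<20)&(hsv[...,1]>35)&(abs(L[...,2]-.017)<.012)&(L[...,1]>.02)
n,l,st,ce=cv2.connectedComponentsWithStats(g.astype(np.uint8));i=1+np.argmax(st[1:,4])
q=L[l==i];zt=np.median(q[:,2]);q=q[abs(q[:,2]-zt)<.002]
print("tile top z(local) %.4f world %.4f"%(zt,zt+c0[2]))
o,v=line2(q[:,:2]);v*=np.sign(v[1]);end=q[:,1].max()
print("tile yaw rel deg",np.degrees(np.arctan2(-v[0],v[1])),"mid x",np.median(q[:,0]),"end y",end,"centre y",end-.08,"edge thick",np.percentile(q[:,0],[1,99]))
print("centre x (extrap)", o[0]+v[0]/v[1]*(end-.08-o[1]))
P=L.reshape(-1,3);P=P[~np.isnan(P[:,0])]
q=P[(P[:,0]>-.1)&(P[:,0]<-.012)&(abs(P[:,1]-.055)<.012)&(abs(P[:,2])<.012)]
def f(p):
    b=p[:3];v=np.array([1,p[3],p[4]]);v/=np.linalg.norm(v);t=(q-b)@v
    dc=np.linalg.norm(q-b-np.outer(t,v),axis=1)-.0035;db=np.linalg.norm(q-b,axis=1)-.0055
    return np.where(abs(db)<abs(dc),db,dc)
if len(q)>50:
    b=least_squares(f,[-.085,.055,0,0,0],loss="soft_l1",f_scale=.0007).x
    print("L peg ball",b[:3].round(4),"slopes",b[3:].round(4),"root",(b[:3]+.085*np.array([1,b[3],b[4]])).round(4))
    print("dy needed (tile hole -> ball)",b[1]-(end-.08+.055)," hole z",zt-.018,"dz needed",b[2]-(zt-.018))
tp=(d["pos"]-c0);print("tcp local",tp@ax,tp@ay,"tool yaw rel",np.degrees(2*np.arctan2(d['rot'][1],d['rot'][0]))-84.6)
E
python3 rel.py w7.npz
```

```text
tile top z(local) 0.0190 world 0.2235
tile yaw rel deg 0.021977043 mid x -0.12568637330130503 end y 0.07965061189301449 centre y -0.0003493881069855098 edge thick [-0.13074274 -0.12102249]
centre x (extrap) -0.12585735371215487
L peg ball [-0.0849  0.0551  0.0007] slopes [-0.0003 -0.0061] root [0.0001 0.055  0.0002]
dy needed (tile hole -> ball) 0.00042085775071205866  hole z 0.0010306442048466265 dz needed -0.00030028129111464824
tcp local -0.12568076906052952 0.0010155926278913549 tool yaw rel 0.05751033404807515
```

Call:
move_arm --rows '[5,0,-0.3,0,0,0,1,5,-0.4,0,0,0,0,1,5,-0.5,0,0,0,0,1,5,-0.5,0,0,0,0,1,4,-0.4,0,0,0,0,1,0,0,0,0,0,0,1,0,0,0,0,0,0,1]'

```text
time: 11.7
position: [0.5408, -0.0078, 0.1848]
tool_rot: [0.74, 0.673, -0.0, -0.0]
ft_force: [0.6, 0.1, -5.2]
grip_width: 0.0093
```

```bash
python3 w.py w8; python3 rel.py w8.npz
```

```text
11.7 [ 0.5408 -0.0078  0.1848] [ 7.397e-01  6.729e-01 -2.000e-04 -3.000e-04] [ 0.61  0.08 -5.22]
tile top z(local) 0.0188 world 0.2233
tile yaw rel deg -0.13703838 mid x -0.1002101367076067 end y 0.07880607147877472 centre y -0.001193928521225282 edge thick [-0.10530566 -0.09556595]
centre x (extrap) -0.10037622119745583
L peg ball [-0.0849  0.0551  0.0007] slopes [ 0.0002 -0.0052] root [0.0001 0.0551 0.0003]
dy needed (tile hole -> ball) 0.0012568906072948083  hole z 0.000767298552238966 dz needed -2.397223438652704e-05
tcp local -0.10024418225019692 0.000145588294497006 tool yaw rel -0.016213485346852963
```

Call:
move_arm --rows '[0,1.2,0,0,0,0,1,0,0,0,0,0,0,1,2,-0.2,0,0,0,0,1,2,-0.2,0,0,0,0,1,2,-0.2,0,0,0,0,1,2,-0.2,0,0,0,0,1,0,0,0,0,0,0,1]'

```text
time: 12.45
position: [0.5495, -0.0075, 0.185]
tool_rot: [0.74, 0.673, 0.0, 0.0]
ft_force: [0.9, -0.3, -4.3]
grip_width: 0.0096
```

```bash
python3 w.py w9; python3 rel.py w9.npz
```

```text
12.45 [ 0.5495 -0.0075  0.185 ] [7.397e-01 6.729e-01 2.000e-04 2.000e-04] [ 0.86 -0.28 -4.27]
tile top z(local) 0.0190 world 0.2235
tile yaw rel deg -0.096781276 mid x -0.09162244691319074 end y 0.07992181115761486 centre y -7.818884238514068e-05 edge thick [-0.09669977 -0.08702273]
centre x (extrap) -0.09196082198799431
L peg ball [-0.085   0.0551  0.0008] slopes [-0.001  -0.0064] root [0.     0.0551 0.0002]
dy needed (tile hole -> ball) 0.0002167286688655734  hole z 0.0009626352181075389 dz needed -0.00019876728645253376
tcp local -0.09160252542358971 0.0012550849200738672 tool yaw rel -0.01597768416392853
```

Call:
move_arm --rows '[2,-0.2,0,0,0,0,1,2,-0.2,0,0,0,0,1,2,-0.2,0,0,0,0,1,2,-0.2,0,0,0,0,1,2,-0.2,0,0,0,0,1,3,-0.3,0,0,0,0,1,3,-0.3,0,0,0,0,1,0,0,0,0,0,0,1]'

```text
time: 13.3
position: [0.5658, -0.0092, 0.185]
tool_rot: [0.74, 0.673, 0.0, 0.0]
ft_force: [-0.8, 0.3, -4.9]
grip_width: 0.0096
```

```bash
python3 w.py w10; python3 rel.py w10.npz
```

```text
13.3 [ 0.5658 -0.0092  0.185 ] [7.397e-01 6.729e-01 3.000e-04 4.000e-04] [-0.82  0.28 -4.9 ]
tile top z(local) 0.0190 world 0.2235
tile yaw rel deg -0.04601931 mid x -0.07532342416221528 end y 0.07982126997510215 centre y -0.00017873002489784962 edge thick [-0.08040426 -0.07071722]
centre x (extrap) -0.0756051630530295
L peg ball [-0.0848  0.0551  0.0008] slopes [-0.0011 -0.0062] root [0.0002 0.055  0.0002]
dy needed (tile hole -> ball) 0.0003047424686853789  hole z 0.000993617388063129 dz needed -0.00023938583302726864
tcp local -0.07528898429024254 0.0011506653200354518 tool yaw rel -0.014040241007222676
```

View pics/w10.png

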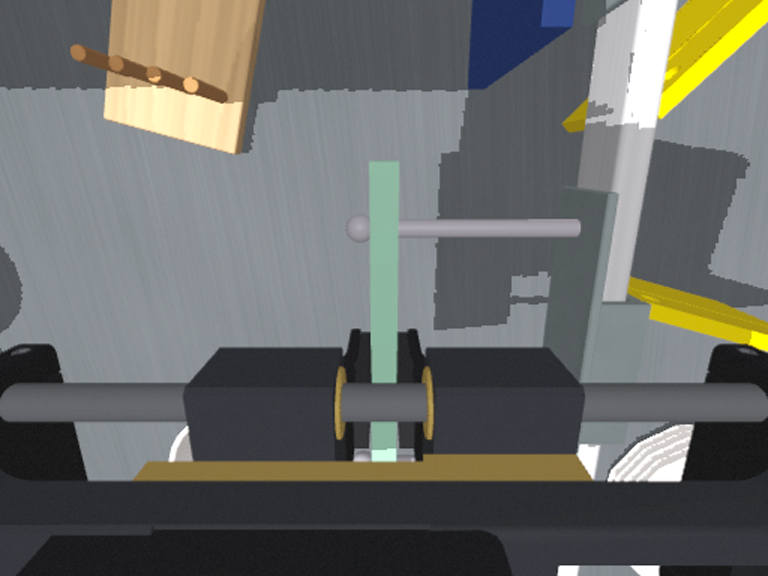

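Call:
move_arm --rows '[5,-0.5,0,0,0,0,1,5,-0.5,0,0,0,0,1,5,-0.4,0,0,0,0,1,5,-0.4,0,0,0,0,1,5,-0.4,0,0,0,0,1,5,-0.4,0,0,0,0,1,0,0,0,0,0,0,1,0,0,-1,0,0,0,1,0,0,-1,0,0,0,1,0,0,-0.7,0,0,0,1,0,0,0,0,0,0,1]'

```text
time: 14.45
position: [0.5946, -0.0115, 0.1821]
tool_rot: [0.74, 0.673, -0.0, -0.0]
ft_force: [0.1, -0.2, -5.6]
grip_width: 0.0094
```

```bash
python3 w.py w11; python3 rel.py w11.npz
```

```text
14.45 [ 0.5946 -0.0115  0.1821] [ 7.397e-01  6.729e-01 -2.000e-04 -2.000e-04] [ 0.14 -0.19 -5.58]
tile top z(local) 0.0161 world 0.2206
tile yaw rel deg -0.019545496 mid x -0.046286122127796606 end y 0.08017199676914004 centre y 0.00017199676914003703 edge thick [-0.0513674 -0.0416786]
centre x (extrap) -0.04654254377904592
L peg ball [-0.0848  0.0551  0.0008] slopes [-0.0004 -0.0058] root [0.0002 0.0551 0.0003]
dy needed (tile hole -> ball) -8.419213837434353e-05  hole z -0.0019322016346606623 dz needed 0.0026958571233044715
tcp local -0.046308880135968594 0.0015113507375882247 tool yaw rel -0.012370200719686864
```

Call:
move_arm --rows '[0,0,-0.5,0,0,0,1,0,0,-0.3,0,0,0,1,0,0,-0.2,0,0,0,1,0,0,0,0,0,0,1]'

```text
time: 14.9
position: [0.595, -0.0116, 0.1812]
tool_rot: [0.74, 0.673, -0.0, -0.0]
ft_force: [-0.5, -0.3, -4.9]
grip_width: 0.0097
```

Call:
move_arm --rows '[0,0,-0.3,0,0,0,1,0,0,0,0,0,0,1]'

```text
time: 15.1
position: [0.595, -0.0116, 0.181]
tool_rot: [0.74, 0.673, 0.0, 0.0]
ft_force: [-0.3, -0.4, -5.5]
grip_width: 0.0099
```

Call:
move_arm --rows '[0,0,-0.3,0,0,0,1,0,0,0,0,0,0,1]'

```text
time: 15.3
position: [0.595, -0.0116, 0.1809]
tool_rot: [0.74, 0.673, 0.0, 0.0]
ft_force: [-0.4, -0.2, -2.9]
grip_width: 0.0095
```

Call:
move_arm --rows '[0,0,-0.2,0,0,0,1,0,0,0,0,0,0,1]'

```text
time: 15.5
position: [0.5951, -0.0116, 0.1808]
tool_rot: [0.74, 0.673, 0.0, 0.0]
ft_force: [-0.6, 0.3, -1.1]
grip_width: 0.0101
```

Call:
move_arm --rows '[0,0,0,0,0,0,0.9,0,0,0,0,0,0,0.75,0,0,0,0,0,0,0.75,0,0,0,0,0,0,0.75,0,0,0,0,0,0,0.75]'

```text
time: 16.0
position: [0.5954, -0.0117, 0.1807]
tool_rot: [0.74, 0.673, 0.0, 0.0]
ft_force: [0.4, -0.5, 0.5]
grip_width: 0.0214
```

```bash
python3 w.py w12; python3 rel.py w12.npz
```

```text
16.0 [ 0.5954 -0.0117  0.1807] [7.397e-01 6.729e-01 3.000e-04 4.000e-04] [ 0.41 -0.53  0.51]
tile top z(local) 0.0148 world 0.2193
tile yaw rel deg -0.031361725 mid x -0.04612068352302819 end y 0.08054548301711038 centre y 0.0005454830171103819 edge thick [-0.05096074 -0.04121201]
centre x (extrap) -0.04609561533015933
L peg ball [-0.0848  0.0551  0.0007] slopes [-0.0002 -0.0055] root [0.0002 0.0551 0.0003]
dy needed (tile hole -> ball) -0.00047947894564923793  hole z -0.003169836195744024 dz needed 0.0038866160630580218
tcp local -0.04557428397756625 0.0014033962034226217 tool yaw rel -0.017631575403612487
```

View pics/w12.png

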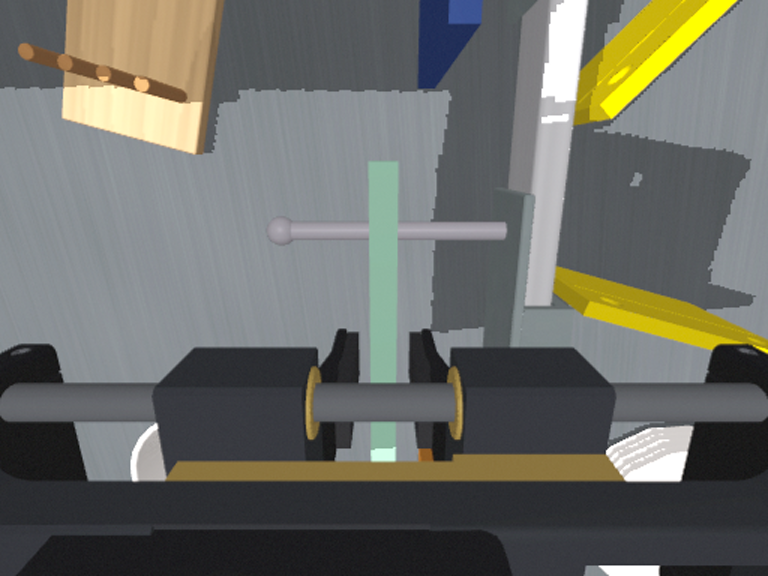

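Call:
move_arm --rows '[0,0,5,0,0,0,0.75,0,0,15,0,0,0,0.75,0,0,20,0,0,0,0.75,0,0,20,0,0,0,0.75,0,0,5,0,0,0,1,-20,2,0,0,0,0,1,-20,2,0,0,0,0,1,0,0,0,0,0,0,1,0,0,-20,0,0,0,1,0,0,-20,0,0,0,1,0,0,-20,0,0,0,1,0,0,0,0,0,0,1]' --grip_force 10

```text
time: 17.25
position: [0.5535, -0.0074, 0.1826]
tool_rot: [0.74, 0.673, -0.002, -0.002]
ft_force: [-0.2, -0.5, 0.7]
grip_width: 0.0003
```

```bash
python3 w.py w13; python3 rel.py w13.npz
```

```text
17.25 [ 0.5535 -0.0074  0.1826] [ 0.7398  0.6729 -0.0017 -0.0024] [-0.15 -0.51  0.75]
tile top z(local) 0.0146 world 0.2191
tile yaw rel deg -0.123965435 mid x -0.04639047435033148 end y 0.08041543138041979 centre y 0.0004154313804197868 edge thick [-0.05130957 -0.04123683]
centre x (extrap) -0.04649223644560002
L peg ball [-0.0849  0.0551  0.0008] slopes [ 0.     -0.0061] root [0.0001 0.0551 0.0003]
dy needed (tile hole -> ball) -0.00034938730261879075  hole z -0.003394230927609248 dz needed 0.004182211299375939
tcp local -0.08768072603863762 0.0018021584077782375 tool yaw rel -0.02302764552479175
```

View pics/w13.png

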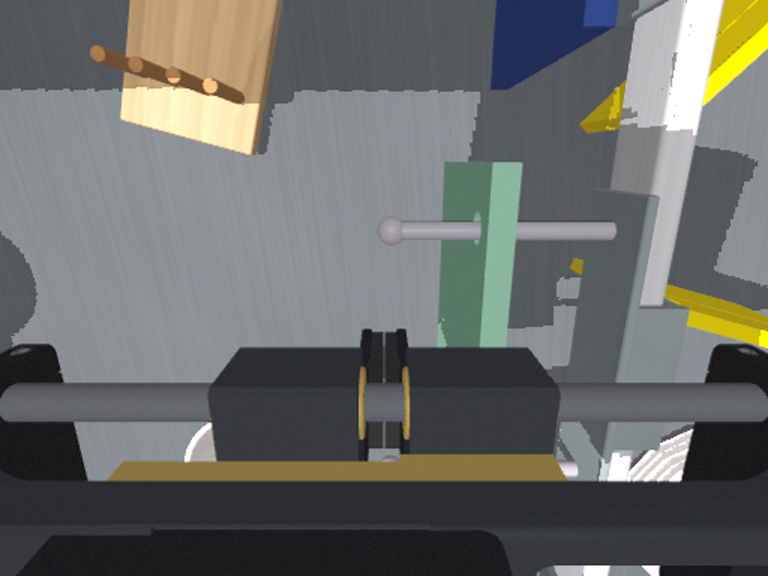

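Call:
move_arm --rows '[6,-1,0,0,0,0,1,6,-1,0,0,0,0,1,5,-0.5,0,0,0,0,1,2,-0.2,0,0,0,0,1,2,-0.2,0,0,0,0,1,2,-0.2,0,0,0,0,1,2,-0.2,0,0,0,0,1]'

```text
time: 18.0
position: [0.58, -0.0109, 0.1855]
tool_rot: [0.74, 0.673, -0.0, -0.0]
ft_force: [-0.9, -0.3, 0.4]
grip_width: 0.0005
```

Call:
move_arm --rows '[2,-0.2,0,0,0,0,1,2,-0.2,0,0,0,0,1,2,-0.2,0,0,0,0,1,2,-0.2,0,0,0,0,1]'

```text
time: 18.4
position: [0.5849, -0.0112, 0.1853]
tool_rot: [0.74, 0.673, -0.002, -0.003]
ft_force: [-6.0, -0.2, 4.5]
grip_width: 0.0005
```

```bash
python3 w.py w14; python3 rel.py w14.npz
```

```text
18.4 [ 0.5849 -0.0112  0.1853] [ 0.7396  0.673  -0.0023 -0.0026] [-6.02 -0.2   4.53]
tile top z(local) 0.0147 world 0.2192
tile yaw rel deg 0.003528703 mid x -0.0420511270127125 end y 0.08050489374129567 centre y 0.00050489374129567 edge thick [-0.04695253 -0.03711125]
centre x (extrap) -0.042036664516830184
L peg ball [-0.0847  0.0551  0.0008] slopes [-0.0012 -0.0063] root [0.0003 0.055  0.0003]
dy needed (tile hole -> ball) -0.0004418044003602073  hole z -0.0033374640755784828 dz needed 0.0041386981133060335
tcp local -0.056061167797346254 0.0008822857292420684 tool yaw rel 0.00016833923426418096
```

Call:
move_arm --rows '[3,-0.3,0,0,0,0,1,3,-0.3,0,0,0,0,1,3,-0.3,0,0,0,0,1,3,-0.3,0,0,0,0,1,3,-0.3,0,0,0,0,1,3,-0.3,0,0,0,0,1]'

```text
time: 19.05
position: [0.6032, -0.013, 0.1852]
tool_rot: [0.74, 0.673, -0.002, -0.002]
ft_force: [-6.0, 1.2, 3.5]
grip_width: 0.0007
```

```bash
python3 w.py w15; python3 rel.py w15.npz
```

```text
19.05 [ 0.6032 -0.013   0.1852] [ 0.7396  0.6731 -0.0021 -0.0025] [-5.99  1.2   3.54]
tile top z(local) 0.0146 world 0.2191
tile yaw rel deg 0.08467818 mid x -0.02366740098095234 end y 0.08050856722783492 centre y 0.000508567227834919 edge thick [-0.0285968  -0.01870978]
centre x (extrap) -0.023594454355715992
L peg ball [-0.0847  0.0551  0.0008] slopes [-0.0026 -0.0067] root [0.0003 0.0549 0.0002]
dy needed (tile hole -> ball) -0.0003586087643007163  hole z -0.003401757492152154 dz needed 0.004216012996861349
tcp local -0.03767910501536436 0.0008881735493536672 tool yaw rel 0.006739248750434967
```

View pics/w15.png

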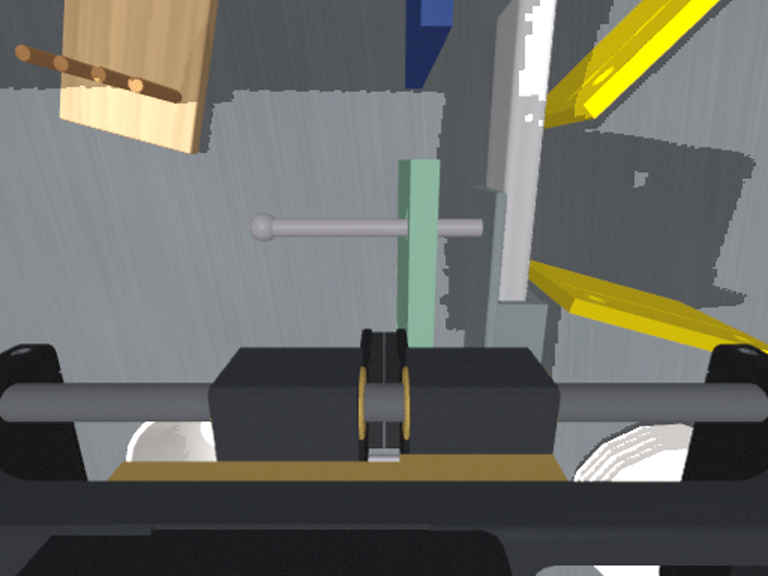

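Call:
move_arm --rows '[2,-0.2,0,0,0,0,1,2,-0.2,0,0,0,0,1,2,-0.2,0,0,0,0,1,2,-0.2,0,0,0,0,1,2,-0.2,0,0,0,0,1,2,-0.2,0,0,0,0,1,2,-0.2,0,0,0,0,1,1,-0.1,0,0,0,0,1,0,0,0,0,0,0,1]'

```text
time: 20.0
position: [0.6203, -0.0148, 0.1851]
tool_rot: [0.74, 0.673, -0.0, -0.001]
ft_force: [-4.7, 0.6, 1.1]
grip_width: 0.0007
```

Call:
move_arm --rows '[0.7,-0.1,0,0,0,0,1,0.7,-0.1,0,0,0,0,1]'

```text
time: 20.2
position: [0.6219, -0.0151, 0.1851]
tool_rot: [0.74, 0.673, -0.0, -0.001]
ft_force: [-4.6, 0.8, 2.1]
grip_width: 0.0006
```

```bash
python3 w.py w16; python3 rel.py w16.npz
```

```text
20.2 [ 0.6219 -0.0151  0.1851] [ 7.397e-01  6.729e-01 -3.000e-04 -5.000e-04] [-4.63  0.75  2.11]
tile top z(local) 0.0145 world 0.2190
tile yaw rel deg 0.080778144 mid x -0.004868616306300399 end y 0.0801947611309734 centre y 0.00019476113097340042 edge thick [-0.00993246  0.00010671]
centre x (extrap) -0.004816461282575841
L peg ball [-0.0848  0.0551  0.0008] slopes [ 0.     -0.0061] root [0.0002 0.0551 0.0003]
dy needed (tile hole -> ball) -0.0001237316811320624  hole z -0.0034527215012492667 dz needed 0.004246022824947393
tcp local -0.018823154527458585 0.0005769695862325185 tool yaw rel -0.015467301619025875
```

Call:
move_arm --rows '[0.4,0,0,0,0,0,1,0,0,0,0,0,0,1]'

```text
time: 20.45
position: [0.6219, -0.0151, 0.1851]
tool_rot: [0.74, 0.673, -0.001, -0.001]
ft_force: [-5.7, 1.0, 1.1]
grip_width: 0.0004
```

Call:
move_arm --rows '[0.4,0,0,0,0,0,1,0,0,0,0,0,0,1]'

```text
time: 20.65
position: [0.6219, -0.015, 0.1851]
tool_rot: [0.74, 0.673, -0.001, -0.001]
ft_force: [-5.7, 1.1, 2.0]
grip_width: 0.0005
```

Call:
move_arm --rows '[0.4,0,0,0,0,0,1,0,0,0,0,0,0,1]'

```text
time: 20.85
position: [0.6219, -0.0151, 0.1851]
tool_rot: [0.74, 0.673, -0.001, -0.001]
ft_force: [-7.3, 0.8, 1.1]
grip_width: 0.0006
```

Call:
move_arm --rows '[0.5,0,0,0,0,0,1,0.5,0,0,0,0,0,1,0,0,0,0,0,0,1]'

```text
time: 21.15
position: [0.6218, -0.0151, 0.1851]
tool_rot: [0.74, 0.673, -0.002, -0.002]
ft_force: [-7.7, 0.2, 3.0]
grip_width: 0.0004
```

Call:
move_arm --rows '[0.5,0,0,0,0,0,1,0.5,0,0,0,0,0,1,0,0,0,0,0,0,1]'

```text
time: 21.45
position: [0.6217, -0.015, 0.1851]
tool_rot: [0.74, 0.673, -0.003, -0.003]
ft_force: [-10.9, 0.7, 4.4]
grip_width: 0.0007
```

```bash
python3 w.py w17; python3 rel.py w17.npz
```

```text
21.45 [ 0.6217 -0.015   0.1851] [ 0.7396  0.6731 -0.0031 -0.0031] [-10.9    0.66   4.41]
tile top z(local) 0.0145 world 0.2190
tile yaw rel deg 0.15819833 mid x -0.004926365154072635 end y 0.0802332263179612 centre y 0.00023322631796120208 edge thick [-9.93640755e-03  7.22581124e-05]
centre x (extrap) -0.004773580472194777
L peg ball [-0.0848  0.0551  0.0007] slopes [-0.0005 -0.0061] root [0.0002 0.0551 0.0002]
dy needed (tile hole -> ball) -0.00010445988189432959  hole z -0.003465792550774293 dz needed 0.00421370406211449
tcp local -0.019022267115228187 0.000587991785162642 tool yaw rel 0.00877750484086448
```

View pics/w17.png

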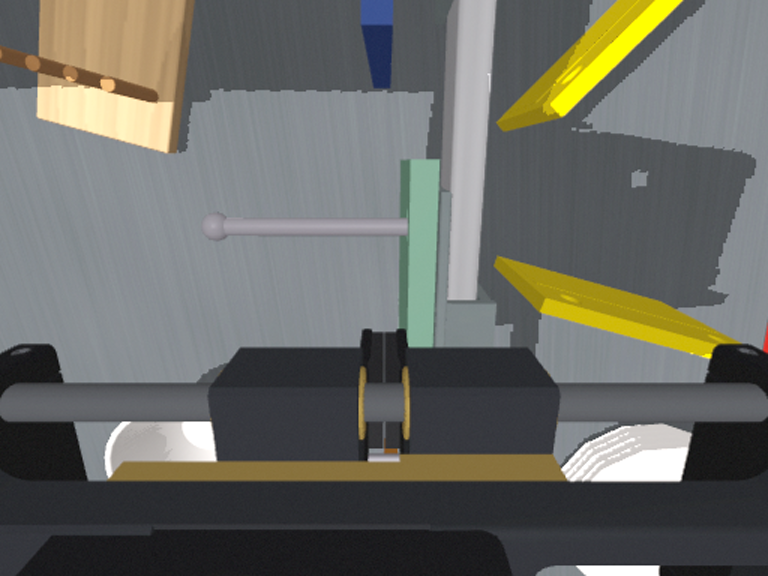

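Call:
move_arm --rows '[-3,0.3,0,0,0,0,1,-5,0.5,0,0,0,0,1,-10,1,0,0,0,0,1,-20,2,0,0,0,0,1,0,0,30,0,0,0,1,-30,3,40,0,0,0,1,-30,0,40,0,0,0,1,-40,0,20,0,0,0,1,0,0,0,0,0,0,1,0,0,0,0,0,0,1]'

```text
time: 22.5
position: [0.4882, -0.0086, 0.3166]
tool_rot: [0.74, 0.673, 0.001, 0.002]
ft_force: [1.2, -0.4, -0.8]
grip_width: 0.0004
```

```bash
python3 w.py w18
python3 - <<'E'
from rig import robot
from h import *
for c in ["side","top"]:
    d=robot.camera(c);np.savez(c+"18.npz",**d)
d=dict(np.load("side18.npz"));cv2.imwrite("pics/side18z.png",cv2.resize(d["color"][70:260,140:400,::-1],None,fx=3,fy=3,interpolation=cv2.INTER_CUBIC))
a=np.radians(-5.4);ax=np.array([np.cos(a),np.sin(a),0]);ay=np.array([-np.sin(a),np.cos(a),0]);c0=np.array([.6406,-.0174,.2045])
for n in ["w18","side18","top18"]:
    d=dict(np.load(n+".npz"));W=world(d,(d["pos"],d["rot"]) if n[0]=="w" else None);L=np.stack([(W-c0)@ax,(W-c0)@ay,W[...,2]-c0[2]],-1)
    hsv=cv2.cvtColor(d["color"],cv2.COLOR_RGB2HSV)
    g=(abs(hsv[...,0].astype(int)-75)<20)&(hsv[...,1]>35)&(abs(L[...,1])<.09)&(abs(L[...,0])<.04)&(L[...,2]>-.12)
    q=L[g]; print(n,len(q)); 
    if len(q)<30: continue
    print(np.percentile(q,[1,50,99],axis=0).round(4))
    f=q[q[:,2]<.012]
    if len(f)>30: print("front face x=c+a*y+b*z",np.linalg.lstsq(np.c_[np.ones(len(f)),f[:,1:]],f[:,0],rcond=None)[0].round(4))
E
```

```text
22.5 [ 0.4882 -0.0086  0.3166] [0.7398 0.6728 0.0015 0.002 ] [ 1.19 -0.44 -0.78]
w18 6525
[[-0.0109 -0.0774 -0.1028]
 [-0.0101  0.0072 -0.0144]
 [-0.      0.0792  0.0158]]
front face x=c+a*y+b*z [-0.01    0.0003  0.004 ]
side18 1238
[[-0.0144 -0.0804 -0.1022]
 [-0.0116  0.0104 -0.0355]
 [-0.0017  0.0801  0.0168]]
front face x=c+a*y+b*z [-0.0114  0.0151  0.0029]
top18 337
[[-0.0105  0.0145 -0.1012]
 [-0.0089  0.0444 -0.0121]
 [ 0.0005  0.08    0.0181]]
front face x=c+a*y+b*z [-0.0092  0.0023  0.0034]
```

View pics/w18.png

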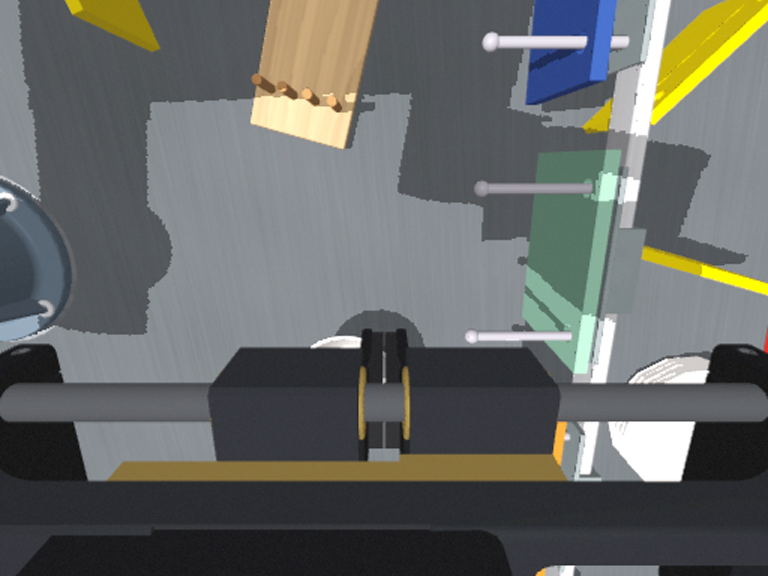

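View pics/side18z.png

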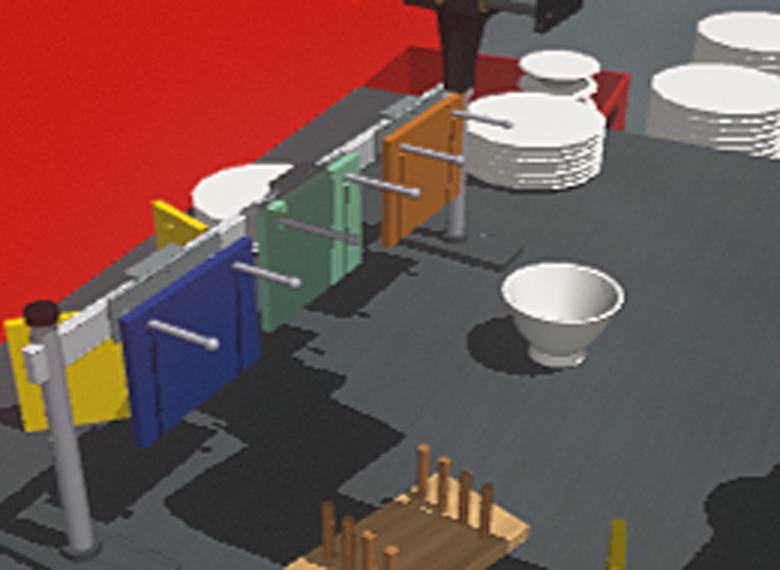

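```bash
python3 -c "
from rig import robot
print(robot.hand_in())"
```

```text
the job is handed in; nothing more can be done
None
```

The green tile is hanging by both holes on the middle (empty) pegs, glazed face towards the robot, pushed back against the bracket plate. I handed the job in at about 22.6 s of the 67 s allowed.

- **Pegs:** Two wrist-camera views agreed to about 0.5 mm. They showed the balls roughly 0.5 mm above root height, a slight upward bend.
- **Hanging:** I gripped the tile from above at the middle of its top edge and threaded both holes over the balls. No contact force showed. I lowered it until the pegs took its weight, about 5 N.
- **Seating:** I let go and pushed with the closed fingers. It slid at about 5–6 N, then stopped moving as the push rose to 11 N, so I took it as seated.
- **Last checks:** The wrist camera put the front face 10.0 mm from the plate, which is the tile's own thickness, square to within the camera's accuracy. The top and side cameras read 9.2 and 11.4 mm, within their roughly 2 mm calibration. The gripper was clear of everything.
- **Other samples, bowl and mug:** The blue and brown samples and the bowl looked unmoved in the last side picture, judged by eye. I did not look at the mug again, but the arm never came near it.

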